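Prop open the spoon chest with its stay

ROBOT

A 6-joint arm with a two-finger parallel gripper is mounted at the origin on a cart in front of the work surface, level with it; the furniture and walls round the work are solid. World frame = base frame: x ahead of the robot, y to its left, z up, the work surface at z = 0. Lengths are in mm, angles in rad, forces in N, time in s.
With the tool pointing down it reaches from about 275 to 1000 mm from the base axis. Payload 8.4 kg.
Tool frame: the origin (TCP) lies at the very end of the fingers, on their centre line; the grasp point (between the pads) lies 19 mm behind it; z points along the fingers, y is the direction in which the jaws open and shut (so a half turn about z gives the same grasp; the last joint's range is limited). The gripper opens to 85 mm and grips with 20 to 120 N. Pads are 22 mm wide; open, the fingers measure 114 mm over their backs; the gripper's body (76 mm by 85 mm) begins 54 mm behind the grasp point. The pads swing forward as they close: fully open they stand 13 mm farther back than shut.
Start: joints at [-1.124, 0.353, 1.633, -0, 1.155, -0.002], TCP at [271.177, -563.108, 231.281] pointing down, gripper open.
Joint ranges: [-2.63, 2.63], [-0.92, 2.1], [0.06, 2.66], [-1.3, 4.44], [0, 2.69], [-3.02, 3.02]. Speed limits (rad/s): [2.22, 2.22, 2.79, 3.14, 3.14, 3.14].

INTERFACE

Orientations are given as [roll, pitch, yaw] about the fixed x, y, z axes, in that order (R = Rz(yaw) Ry(pitch) Rx(roll)).
In Python, from rig import r gives the robot as it stands.
- The arm moves only by the tool jog_arm, never from a script. Its argument "moves" is a list of rows, each an object with "grip": the gripper command: -1 is fully open, 1 is shut, values between are in proportion; "translation": the shift along the tool's x, y, z in m, a list of three; "twist": the turn, a rotation vector about the tool's x, y, z in rad, a list of three. In form: [{"grip": grip, "translation": [dx, dy, dz], "twist": [ax, ay, az]}, ...]. A call has 1 to 10 rows; each row shifts and turns the commanded pose from where the row before left it, along the tool's axes as they then stand; what a row does not reach is not made up. A row lasts 1/12 s, in which the tool goes at most 41.7 mm and 7.16 degrees, less where a joint would pass 70% of its speed; a pose out of reach is approached as far as the arm can. A call with a gripper value outside its range is refused whole. The fingers move at their own pace and stop on an object; "squeeze" is the grip in N (left out, the last holds). Time passes only in rows, so rows that do not move let the fingers close. It gives the time, the measured TCP pose, the force and the opening at its end, in the units of the state.
- r.sense(): the state, without advancing time (a new reading comes with each control period).
- r.grab_frame(name): name is "side" or "top" or "wrist"; returns (picture, depth): 384x512x3 uint8, red, green, blue; 384x512 float32, mm along the optical axis (not along the pixel's ray), 0 where there is no reading.
- r.calibration(name): a dict with "fx", "fy", "cx", "cy" (pixels), "R" (3x3) and "t" (3): a world point X has camera coordinates R X + t. Camera axes: x right, y down, z forward; pixel columns grow to the right and rows downward; lengths in mm; the calibration is good to about 2 mm. The wrist camera is an equidistant fisheye: a pixel r from the principal point sees the ray r / f radians off the axis. A picture is of the moment at which its call begins: read the wrist's pose just before it. calibration takes no time and is no camera call; for the wrist camera it gives the pose at the moment of the call.
- r.sign_off(): hands the job in, once; it reports no verdict.
The state is a dict: "clock": time; "qpos": joint angles; "qvel": joint speeds; "joint_efforts": joint torques, N m; "eef_pos": TCP position; "tcp_rot": TCP orientation; "contact_force": force on the tool from outside, world axes, zero at the start; "wrist_torque": the same for the moment, N m; "opening": opening from 0.0 (shut) to 1.0 (fully open).
Only numpy, scipy, OpenCV 4.12 (cv2) and the standard library are available. Lean on these libraries where they do the work, as an engineer would, in place of code of your own. Each camera call takes 0.05 s, during which the arm holds its last target.

TASK

Get the soup spoons ready for service: on the wooden chest that holds the white spoons, swing the steel stay up by its red grip until it stands upright, so that it lifts the clear lid and holds it open, then let go. Leave the chest with the forks shut.

Things in the scene. Friction and masses are not known exactly. Their poses are not given: they have to be found in the camera images.
- spoon_box: Fixed wood chest, 115 (x) x 190 (y) x 68 mm high, white soup spoons inside (a like chest holds grey forks; places vary). Origin: centre of its underside, on the table; x to its back, y to its left, z up. The stay's pivot, axis along y, is on its right: x 0, y -116, z +45 mm. The clear lid, 128 x 210 x 5 mm, underside at z 70 mm, is hinged at x +55 and overhangs the right wall by 16 mm.
- spoon_stay (a joint): Angle (rad) of its stay, a flat steel bar beside the lid's right edge: 0 folded, level, pointing to the chest's front (-x); 1.57 upright; stop at 1.6. Starts at 0 to 0.22. A peg on the bar, 70 mm from the pivot, pushes the lid up from about 0.29 on. The pivot is stiff: the stay remains at any angle, also under the lid; it takes 2 to 4 N at the grip to turn.
- spoon_stay_grip (a point): Middle of the red round grip of the spoon chest's stay: 14 mm diameter, 44 mm long along the chest's y, 90 mm from the pivot, 28 mm outside the bar's mid-plane (the bar is 6 mm thick; chest y -144 mm). 45 mm above the table when folded, 135 mm upright. It can be pinched from above, one finger before and one behind it, and turns between the fingers as it is carried round.
- spoon_lid (a joint): Opening angle (rad) of the spoon chest's clear lid: 0 shut, about 0.77 when the stay stands upright under it, stop at 1.35. It falls shut by itself unless it is held.
- fork_stay_grip (a point): Middle of the same red grip on the stay of the fork chest, which must stay folded.

How it is judged (in metres and radians):
At the end, for the whole second after the job is handed in: The spoon chest's stay stands upright (at least 1.39 rad, about 80 degrees, from folded), its lid rests on it at rest, open by at least 0.55 rad, and the fork chest's stay is within 20 mm of where it was (value of joint spoon_stay above 1.39 rad and value of joint spoon_lid above 0.55 rad and velocity of joint spoon_lid between -0.05 and 0.05 rad/s and distance of fork_stay_grip from where it was at the start of the episode below 0.02 m); the robot touches nothing.
It fails at once if the fork chest's stay is swung up (distance of fork_stay_grip from where it was at the start of the episode above 0.03 m).
It also fails if it takes over 37 s, if anything falls off the work surface, if the arm or the gripper's body presses on something with over 40 N, if the wrist force passes 120 N, or if a joint passes its speed limit or range.

## Working session

There is one attempt and no reset: what is moved stays moved. The work goes in short steps, Python scripts to look and compute and a tool call to move; the robot and the scene stay as the last step left them, time stands still between calls to the robot, and variables do not carry over. Pictures are saved under pics/ and viewed, and the job is handed in when it is done.

Besides the shell and the picture viewer there is one more tool, called after "Emit:" as name(argument=value, ...) on one line, values as JSON. jog_arm: Moves the arm, as the interface text tells. Its arguments: {"type":"object","properties":{"moves":{"type":"array"},"squeeze":{"type":"number"}},"required":["moves"]}

```bash
mkdir -p pics
python3 - <<'E'
from rig import r
import cv2,numpy as np
s=r.sense();print(s['clock'],s['eef_pos'],s['tcp_rot'],s['opening'])
for n in ['side','top']:
    p,d=r.grab_frame(n);cv2.imwrite(f'pics/{n}0.png',p[:,:,::-1]);np.savez(f'pics/{n}0.npz',p=p,d=d)
    c=r.calibration(n);print(n,c)
E
```

```text
0.0 [ 270.94279912 -562.64971014  230.5361942 ] [-3.14012718e+00 -3.00438588e-05  4.48725833e-01] 0.9982251944338342
side {'fx': 354.8049281029607, 'fy': 354.8049281029607, 'cx': 257.49840932329374, 'cy': 188.37150295381505, 'R': array([[-0.91623806, -0.40054246,  0.00857646],
       [-0.16486094,  0.35743468, -0.91927217],
       [ 0.36514201, -0.84368607, -0.39352907]]), 't': array([429.60354412, 215.83621171, 736.09185632])}
top {'fx': 408.5006348657808, 'fy': 408.5006348657808, 'cx': 256.74860769226996, 'cy': 192.27372937737982, 'R': array([[ 0.0161213 , -0.99986464, -0.00328811],
       [-0.99141982, -0.01555832, -0.12978707],
       [ 0.12971835,  0.00535224, -0.99153644]]), 't': array([-141.72734719,  522.13855026, 1090.76911114])}
```

View pics/side0.png

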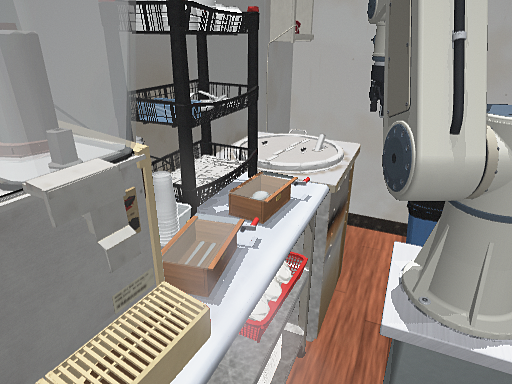

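View pics/top0.png

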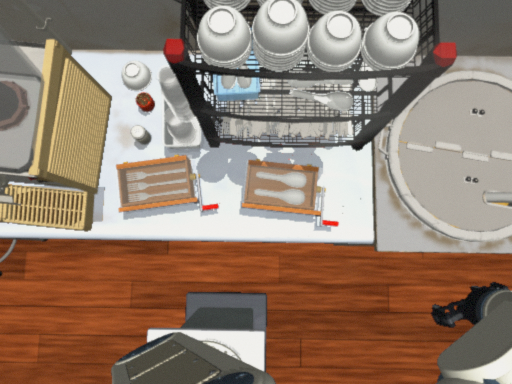

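The top view shows the spoon chest on the right (cols 243-322, rows 160-215) with its red grip at about (330,223). The fork chest is on the left, with its grip at about (210,207). Next I measure both.

```bash
cat > h.py <<'E'
import numpy as np,cv2
def back(c,u,v,d):
    pc=np.stack([(u-c['cx'])/c['fx']*d,(v-c['cy'])/c['fy']*d,d],-1)
    return (pc-c['t'])@c['R']
def proj(c,X):
    p=np.atleast_2d(X)@c['R'].T+c['t'];return np.stack([p[:,0]/p[:,2]*c['fx']+c['cx'],p[:,1]/p[:,2]*c['fy']+c['cy']],-1)
E
python3 - <<'E'
from rig import r
from h import *
for n in ['top','side']:
    z=np.load(f'pics/{n}0.npz');p,d=z['p'].astype(int),z['d'];c=r.calibration(n)
    m=((p[:,:,0]>150)&(p[:,:,1]<60)&(p[:,:,2]<60)).astype(np.uint8)
    k,l,st,ce=cv2.connectedComponentsWithStats(m)
    for i in range(1,k):
        if st[i,4]<8: continue
        v,u=np.nonzero(l==i);X=back(c,u,v,d[v,u])
        print(n,st[i],ce[i].round(1),np.median(X,0).round(1),X.min(0).round(),X.max(0).round())
z=np.load('pics/top0.npz');p,d=z['p'],z['d'];c=r.calibration('top')
v,u=np.mgrid[140:235,100:350];X=back(c,u,v,d[140:235,100:350])
h=X[...,2]
cv2.imwrite('pics/crop.png',cv2.resize(p[140:240,225:350,::-1],None,fx=6,fy=6,interpolation=cv2.INTER_CUBIC))
m=(h>60)&(h<85)&(X[...,0]<640)
for a,b in [(100,202),(235,345)]:
    mm=m&(u>=a)&(u<b); 
    q=X[mm];print(len(q),np.median(q,0),cv2.minAreaRect(q[:,:2].astype(np.float32)))
E
```

```text
top [166  39  17  15 238] [173.7  46.1] [672.3  -8.7 571.7] [ 378. -139.  569.] [ 685.    4. 1149.]
top [434  43  22  15 207] [445.8  49.4] [ 673.4 -415.3  571.6] [ 378. -429.  567.] [ 684. -139. 1149.]
top [203 205  15   4  44] [210.  206.5] [480.8  -8.4  56.7] [476. -28.  52.] [485.  10.  62.]
top [323 221  15   4  44] [330.  222.9] [ 441.6 -329.7   61.4] [ 439. -349.   58.] [ 447. -310.   65.]
side [306 177   4   5   9] [307.2 178.7] [ 438.6 -338.5   60.1] [ 437. -348.   58.] [ 444. -317.   63.]
side [295 265   7   8  14] [297.9 268.2] [ 436.7 -288.7 -256.2] [ 432. -353. -322.] [ 466. -258. -254.]
3790 [540.36373477 137.08575846  74.5711184 ] ((547.2683715820312, 136.94573974609375), (174.40785217285156, 214.6178436279297), 9.391260147094727)
3864 [ 532.46093828 -205.19423483   74.74602401] ((522.5963745117188, -226.15834045410156), (258.88128662109375, 158.4852752685547), 84.59809875488281)
```

View pics/crop.png

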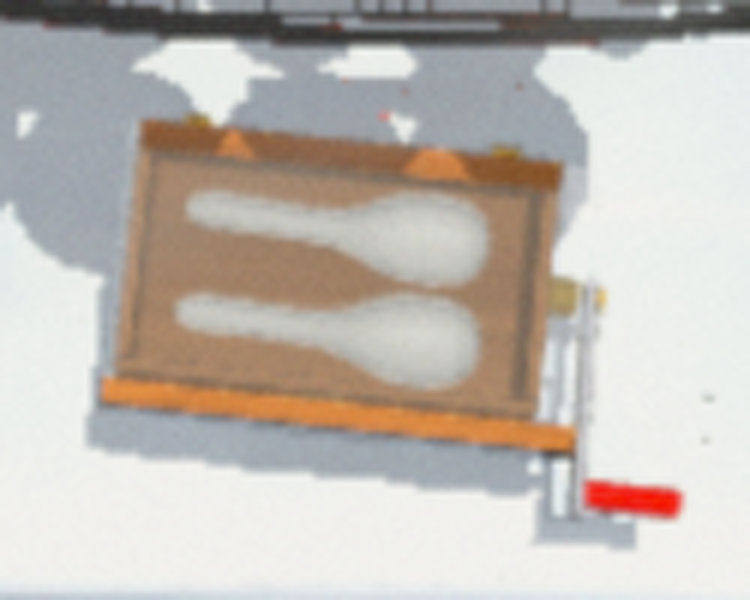

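The crop confirms this is the spoon chest. The grip is outside its right-front corner, and the chest is yawed a few degrees. Now I fit the yaw and pivot.

Run:
```python
from rig import r
from h import *
z=np.load('pics/top0.npz');p,d=z['p'].astype(int),z['d'];c=r.calibration('top')
v,u=np.mgrid[0:384,0:512];X=back(c,u,v,d)
h=X[...,2]
m=((h>71)&(h<79)&(u>235)&(u<325)&(v>150)&(v<222)).astype(np.uint8)
m=cv2.morphologyEx(m,cv2.MORPH_OPEN,np.ones((3,3),np.uint8))
k,l,st,ce=cv2.connectedComponentsWithStats(m);i=1+st[1:,4].argmax();print(st[i])
q=X[l==i];rect=cv2.minAreaRect(q[:,:2].astype(np.float32));print('lid',rect,np.median(q[:,2]))
red=(p[:,:,0]>130)&(p[:,:,1]<80)&(p[:,:,2]<80)&(u>318)&(u<345)&(v>215)&(v<230)
g=X[red];mu=np.median(g,0);print('grip',mu,len(g))
w,V=np.linalg.eigh(np.cov(g[:,:2].T));print(V[:,1],np.degrees(np.arctan2(-V[0,1],V[1,1])))
# front orange edge
E=np.array([[241.7,205],[320.8,213.3]])
def at(uv,zz):
    ray=c['R'].T@np.array([(uv[0]-c['cx'])/c['fx'],(uv[1]-c['cy'])/c['fy'],1]);o=-c['R'].T@c['t'];return o+ray*(zz-o[2])/ray[2]
a,b=at(E[0],72),at(E[1],72);print(a,b,np.linalg.norm(a-b),np.degrees(np.arctan2((b-a)[1],(b-a)[0]))+90)
# grip center for the chest hypotheses
for yaw in np.radians([-9,-7,-5,-3]):
  pass
# bar points near table image: pivot crop (590,290)->
print('pivot',at(np.array([225+590/6,140+290/6]),45))
print('barend',at(np.array([225+585/6,140+500/6]),50))
for zz in (50,55,60): print('gripcen px',at(ce_:=np.array([330.,222.9]),zz))
```

```text
[ 242  160   82   55 3484]
lid ((534.21435546875, -202.77767944335938), (209.84246826171875, 128.98037719726562), 84.8595199584961) 74.81794256305965
grip [ 441.64047862 -329.49837902   61.35957999] 53
[0.0804785  0.99675634] -4.616070623320378
[484.7197626  -94.31232074  72.        ] [ 466.01797705 -303.55091611   72.        ] 210.07271734432206 -5.107535494497199
pivot [ 536.54673321 -314.85826072   45.        ]
barend [ 440.88930654 -311.35147158   50.        ]
gripcen px [ 442.37225411 -331.48100169   50.        ]
gripcen px [ 442.08139378 -330.60708597   55.        ]
gripcen px [ 441.79053344 -329.73317025   60.        ]
```

Run:
```python
from rig import r
from h import *
P=[]
for n in ['top','side']:
    z=np.load(f'pics/{n}0.npz');d=z['d'];c=r.calibration(n)
    v,u=np.nonzero(d>0);P.append(back(c,u,v,d[v,u]))
P=np.vstack(P)
for zl,zh in [(80,160),(160,250),(250,400),(400,600)]:
    q=P[(P[:,2]>zl)&(P[:,2]<zh)&(P[:,0]>300)&(P[:,0]<760)&(P[:,1]<-200)&(P[:,1]>-620)]
    print(zl,len(q))
    for y in range(-620,-200,60):
        s=q[(q[:,1]>=y)&(q[:,1]<y+60)]
        if len(s)>5: print('  y',y,len(s),'x pct2',np.percentile(s[:,0],[0,2,10]).round())
```

```text
80 960
  y -440 564 x pct2 [646. 649. 654.]
  y -380 145 x pct2 [640. 641. 643.]
  y -320 136 x pct2 [487. 638. 639.]
  y -260 115 x pct2 [481. 578. 637.]
160 475
  y -440 475 x pct2 [653. 655. 657.]
250 4625
  y -620 183 x pct2 [300. 300. 301.]
  y -560 97 x pct2 [300. 300. 301.]
  y -440 1407 x pct2 [645. 649. 654.]
  y -380 845 x pct2 [641. 642. 646.]
  y -320 1093 x pct2 [638. 639. 643.]
  y -260 1000 x pct2 [636. 637. 640.]
400 10989
  y -620 32 x pct2 [309. 309. 309.]
  y -560 520 x pct2 [300. 300. 302.]
  y -500 128 x pct2 [300. 300. 301.]
  y -440 2794 x pct2 [646. 651. 655.]
  y -380 2682 x pct2 [640. 644. 652.]
  y -320 2197 x pct2 [638. 639. 644.]
  y -260 2636 x pct2 [636. 638. 643.]
```

Emit:
jog_arm(moves=[{"grip":-1,"translation":[0,0,0],"twist":[0,0,-0.115]},{"grip":-1,"translation":[0,0,0],"twist":[0,0,-0.115]},{"grip":-1,"translation":[0,0,0],"twist":[0,0,-0.115]},{"grip":-1,"translation":[0,0,0],"twist":[0,0,-0.115]},{"grip":-1,"translation":[0,0,0],"twist":[0,0,-0.115]},{"grip":-1,"translation":[0,0,0],"twist":[0,0,-0.115]},{"grip":-1,"translation":[0,0,0],"twist":[0,0,-0.115]},{"grip":-1,"translation":[0,0,0],"twist":[0,0,-0.115]},{"grip":-1,"translation":[0,0,0],"twist":[0,0,-0.112]}], squeeze=40)

```text
clock: 0.85
eef_pos: [271.0, -562.9, 230.9]
tcp_rot: [-3.141, -0.001, 1.486]
contact_force: [-0.3, -0.0, -0.2]
opening: 0.996
```

Emit:
jog_arm(moves=[{"grip":-1,"translation":[0.03,0.0189,0],"twist":[0,0,0]},{"grip":-1,"translation":[0.03,0.0189,0],"twist":[0,0,0]},{"grip":-1,"translation":[0.03,0.0189,0],"twist":[0,0,0]},{"grip":-1,"translation":[0.03,0.0189,0],"twist":[0,0,0]},{"grip":-1,"translation":[0.03,0.0189,0.02],"twist":[0,0,0]},{"grip":-1,"translation":[0.03,0.0189,0.02],"twist":[0,0,0]},{"grip":-1,"translation":[0.03,0.0189,0.02],"twist":[0,0,0]},{"grip":-1,"translation":[0.03,0.0189,0.02],"twist":[0,0,0]},{"grip":-1,"translation":[0,0,0.02],"twist":[0,0,0]},{"grip":-1,"translation":[0,0,0],"twist":[0,0,0]}])

```text
clock: 1.68
eef_pos: [442.2, -334.5, 127.6]
tcp_rot: [-3.136, -0.003, 1.484]
contact_force: [-0.6, 0.3, 0.3]
opening: 0.996
```

Run:
```python
from rig import r
import cv2,numpy as np
from h import *
s=r.sense();print(s['clock'],s['eef_pos'],s['tcp_rot'],s['qpos'])
c=r.calibration('wrist');print(c)
p,d=r.grab_frame('wrist');cv2.imwrite('pics/w1.png',p[:,:,::-1])
P=p.astype(int);m=(P[:,:,0]>130)&(P[:,:,1]<70)&(P[:,:,2]<70)
k,l,st,ce=cv2.connectedComponentsWithStats(m.astype(np.uint8))
for i in range(1,k):
    if st[i,4]<30: continue
    v,u=np.nonzero(l==i);dx,dy=u-c['cx'],v-c['cy'];rr=np.hypot(dx,dy)
    th=rr/c['fx'];dd=d[v,u];t=np.tan(th)*dd/np.maximum(rr,1e-6)
    X=(np.stack([dx*t,dy*t,dd],-1)-c['t'])@c['R'];print(st[i],np.median(X,0).round(1),X.min(0).round(),X.max(0).round())
```

```text
1.6833 [ 442.21916334 -334.50194738  127.61448732] [-3.13626216 -0.0033908   1.48404469] [-6.50312039e-01  3.70867356e-01  1.87096105e+00  2.39652003e-05
  9.06081781e-01 -5.63584281e-01]
{'fx': 297.3186396354542, 'fy': 297.3186396354542, 'cx': 252.10923693069304, 'cy': 190.69315563544325, 'R': array([[ 0.99616511, -0.08736314, -0.00477082],
       [-0.08180341, -0.94933936,  0.30341883],
       [-0.03103675, -0.30186499, -0.95284534]]), 't': array([-468.75687179, -289.8222442 ,  194.51968631])}
[245 172  16  53 432] [ 442.9 -333.3   62.5] [ 435. -351.   57.] [ 449. -257.  271.]
```

View pics/w1.png

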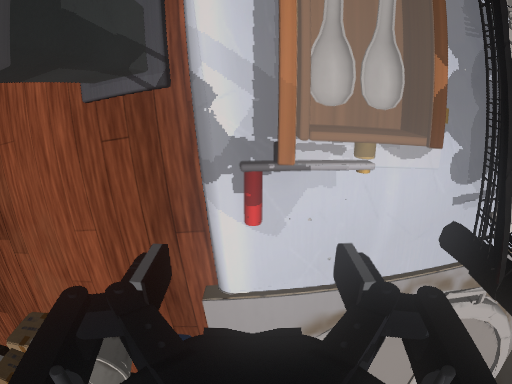

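The wrist view shows the red grip at (253,198), midway between the fingertips (160 and 345) and at x 442.9, top z 62. That agrees with the top camera, so I descend and pinch.

Emit:
jog_arm(moves=[{"grip":-1,"translation":[-0.002,0.0005,0.02],"twist":[0,0,0]},{"grip":-1,"translation":[0,0,0.02],"twist":[0,0,0]},{"grip":-1,"translation":[0,0,0.02],"twist":[0,0,0]},{"grip":-1,"translation":[0,0,0.02],"twist":[0,0,0]},{"grip":-1,"translation":[0,0,0.01],"twist":[0,0,0]},{"grip":-1,"translation":[0,0,0],"twist":[0,0,0]},{"grip":-1,"translation":[0,0,0],"twist":[0,0,0]}])

```text
clock: 2.32
eef_pos: [443.6, -340.5, 42.0]
tcp_rot: [3.141, 0.0, 1.48]
contact_force: [0.4, 0.6, 0.4]
opening: 1.0
```

Emit:
jog_arm(moves=[{"grip":0.4,"translation":[0,0,0],"twist":[0,0,0]},{"grip":0.5,"translation":[0,0,0],"twist":[0,0,0]},{"grip":0.6,"translation":[0,0,0],"twist":[0,0,0]},{"grip":0.8,"translation":[0,0,0],"twist":[0,0,0]},{"grip":1,"translation":[0,0,0],"twist":[0,0,0]},{"grip":1,"translation":[0,0,0],"twist":[0,0,0]},{"grip":1,"translation":[0,0,0],"twist":[0,0,0]},{"grip":1,"translation":[0,0,0],"twist":[0,0,0]}], squeeze=40)

```text
clock: 2.98
eef_pos: [441.9, -339.4, 41.1]
tcp_rot: [-3.138, -0.001, 1.482]
contact_force: [-7.1, -2.8, 2.7]
opening: 0.146
```

Run:
```python
from rig import r
import cv2,numpy as np
s=r.sense();print(s['clock'],s['eef_pos'],s['contact_force'],s['opening'])
p,d=r.grab_frame('wrist');cv2.imwrite('pics/w2.png',p[:,:,::-1])
a=np.linspace(0.11,1.57,13)
print(np.c_[a[1:],90*(np.cos(a[:-1])-np.cos(a[1:])),-90*np.diff(np.sin(a))].round(2))
```

```text
2.9833 [ 441.94435588 -339.44004587   41.0578573 ] [-7.0714654  -2.75914736  2.72195556] 0.14569504317801887
[[  0.23   1.86 -10.78]
 [  0.35   3.16 -10.48]
 [  0.48   4.4  -10.02]
 [  0.6    5.59  -9.41]
 [  0.72   6.69  -8.66]
 [  0.84   7.69  -7.79]
 [  0.96   8.58  -6.8 ]
 [  1.08   9.34  -5.7 ]
 [  1.2    9.96  -4.53]
 [  1.33  10.44  -3.29]
 [  1.45  10.76  -1.99]
 [  1.57  10.92  -0.67]]
```

View pics/w2.png

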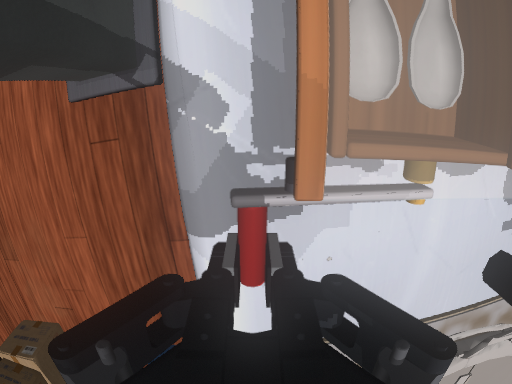

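The wrist view shows the pads on the red grip at about (252,245), with an opening of 12 mm against the 14 mm grip. I swing the first half now.

Emit:
jog_arm(moves=[{"grip":1,"translation":[0,0.0019,-0.0108],"twist":[0,0,0]},{"grip":1,"translation":[0,0.0032,-0.0105],"twist":[0,0,0]},{"grip":1,"translation":[0,0.0044,-0.01],"twist":[0,0,0]},{"grip":1,"translation":[0,0.0056,-0.0094],"twist":[0,0,0]},{"grip":1,"translation":[0,0.0067,-0.0087],"twist":[0,0,0]},{"grip":1,"translation":[0,0.0077,-0.0078],"twist":[0,0,0]},{"grip":1,"translation":[0,0,0],"twist":[0,0,0]}])

```text
clock: 3.62
eef_pos: [468.7, -342.1, 99.7]
tcp_rot: [-3.132, -0.001, 1.483]
contact_force: [-24.3, -1.5, 24.0]
opening: 0.144
```

Run:
```python
from rig import r
import cv2,numpy as np
s=r.sense();print(s['clock'],s['eef_pos'],s['contact_force'],s['opening'])
p,d=r.grab_frame('wrist');q,d=r.grab_frame('side');cv2.imwrite('pics/m3.png',np.hstack([p[:,:,::-1],cv2.resize(q[140:300,130:340,::-1],None,fx=2.4,fy=2.4)[:384,:504]])[:, :]) if 0 else None
cv2.imwrite('pics/w3.png',p[:,:,::-1]);cv2.imwrite('pics/s3.png',cv2.resize(q[100:300,130:380,::-1],None,fx=3,fy=3))
```

```text
3.6167 [ 468.73742594 -342.11898005   99.71384099] [-24.34553306  -1.49836658  23.96538205] 0.14407339654222465
```

View pics/w3.png

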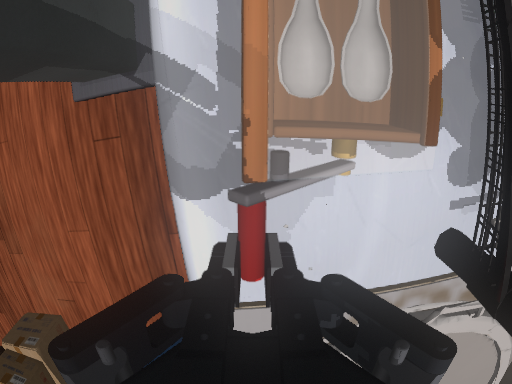

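View pics/s3.png

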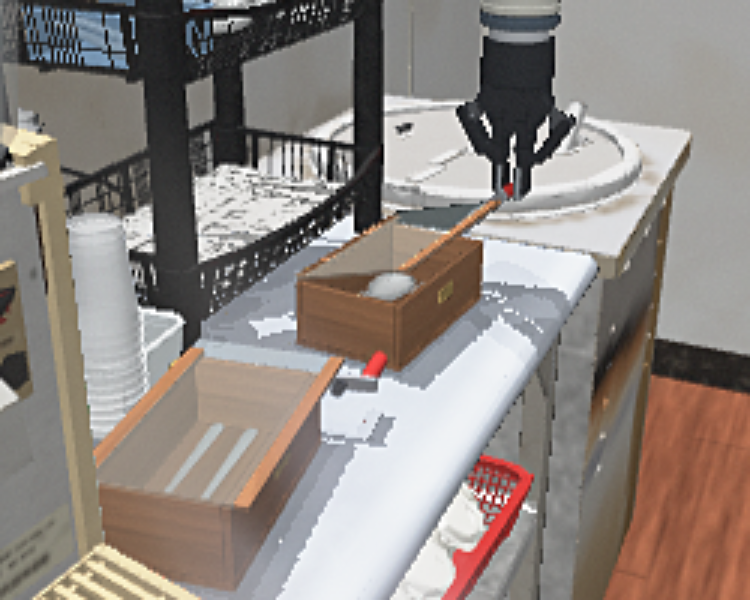

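The side view shows the spoon chest's lid lifted and the grip held at about (508,188). The fork stay is untouched at (375,365). The force on the tool points outward along the radius, so I ease the arc out by a couple of mm.

Emit:
jog_arm(moves=[{"grip":1,"translation":[0,-0.0015,-0.0015],"twist":[0,0,0]},{"grip":1,"translation":[0,0,0],"twist":[0,0,0]}])

```text
clock: 3.88
eef_pos: [468.6, -341.9, 100.0]
tcp_rot: [-3.136, -0.001, 1.481]
contact_force: [-12.7, -3.0, 8.9]
opening: 0.147
```

Emit:
jog_arm(moves=[{"grip":1,"translation":[0,0.0076,-0.0078],"twist":[0,0,0]},{"grip":1,"translation":[0,0.0091,-0.0062],"twist":[0,0,0]},{"grip":1,"translation":[0,0.01,-0.0047],"twist":[0,0,0]},{"grip":1,"translation":[0,0,0],"twist":[0,0,0]},{"grip":1,"translation":[0,0,0],"twist":[0,0,0]}])

```text
clock: 4.3
eef_pos: [497.6, -344.6, 120.3]
tcp_rot: [-3.14, 0.0, 1.481]
contact_force: [-8.0, 3.1, 18.6]
opening: 0.145
```

Emit:
jog_arm(moves=[{"grip":1,"translation":[-0.001,0.0098,-0.0048],"twist":[0,0,0]},{"grip":1,"translation":[-0.001,0.0108,-0.0028],"twist":[0,0,0]},{"grip":1,"translation":[0,0.011,-0.001],"twist":[0,0,0]},{"grip":1,"translation":[0,0,0],"twist":[0,0,0]},{"grip":1,"translation":[0,0,0],"twist":[0,0,0]}])

```text
clock: 4.72
eef_pos: [529.5, -348.0, 127.5]
tcp_rot: [-3.14, -0.002, 1.481]
contact_force: [-0.6, 6.3, 6.2]
opening: 0.142
```

Run:
```python
from rig import r
import cv2,numpy as np
s=r.sense();print(s['clock'],s['eef_pos'],s['contact_force'],s['opening'])
p,d=r.grab_frame('wrist');q,d=r.grab_frame('side')
cv2.imwrite('pics/w4.png',p[:,:,::-1]);cv2.imwrite('pics/s4.png',cv2.resize(q[100:300,130:380,::-1],None,fx=3,fy=3))
```

```text
4.7167 [ 529.45549853 -347.99077836  127.49601701] [-0.5599439   6.28179943  6.15061815] 0.1417306851588944
```

View pics/w4.png

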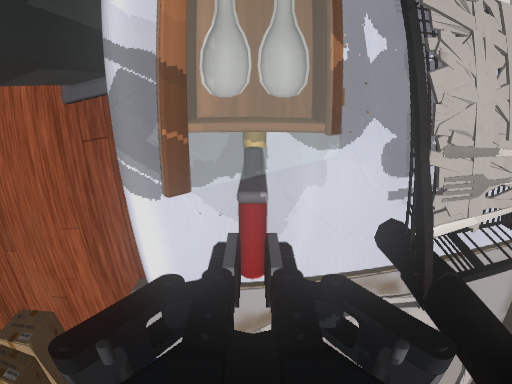

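View pics/s4.png

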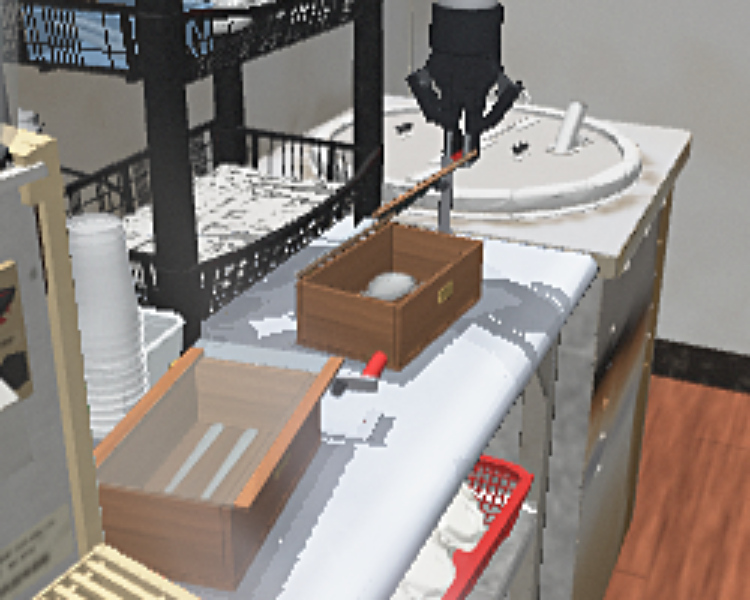

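The bar now stands upright in both views and the lid is held open: its bar is at (253,170) in the wrist view, and the side view shows the lid edge up to (475,155). I release and go straight up.

Emit:
jog_arm(moves=[{"grip":0.6,"translation":[0,0,0],"twist":[0,0,0]},{"grip":0.4,"translation":[0,0,0],"twist":[0,0,0]},{"grip":0,"translation":[0,0,0],"twist":[0,0,0]},{"grip":-0.3,"translation":[0,0,0],"twist":[0,0,0]},{"grip":-0.3,"translation":[0,0,0],"twist":[0,0,0]},{"grip":-0.3,"translation":[0,0,0],"twist":[0,0,0]}])

```text
clock: 5.32
eef_pos: [529.4, -349.6, 127.2]
tcp_rot: [-3.142, 0.0, 1.481]
contact_force: [-0.9, -0.5, -0.2]
opening: 0.651
```

Emit:
jog_arm(moves=[{"grip":-0.3,"translation":[0,0,-0.015],"twist":[0,0,0]},{"grip":-0.3,"translation":[0,0,-0.02],"twist":[0,0,0]},{"grip":-0.3,"translation":[0,0,-0.02],"twist":[0,0,0]},{"grip":-0.3,"translation":[-0.005,0,-0.02],"twist":[0,0,0]},{"grip":-0.3,"translation":[-0.02,0,-0.02],"twist":[0,0,0]},{"grip":-0.3,"translation":[-0.03,0,0],"twist":[0,0,0]},{"grip":-0.3,"translation":[-0.03,0,0],"twist":[0,0,0]},{"grip":-0.3,"translation":[0,0,0],"twist":[0,0,0]},{"grip":-0.3,"translation":[0,0,0],"twist":[0,0,0]}])

```text
clock: 6.07
eef_pos: [521.3, -435.3, 222.0]
tcp_rot: [-3.141, -0.0, 1.479]
contact_force: [0.3, 0.2, -0.3]
opening: 0.654
```

Run:
```python
from rig import r
from h import *
s=r.sense();print(s['clock'],s['eef_pos'],s['contact_force'],s['opening'])
for n in ('side','top'):
    q,d=r.grab_frame(n);c=r.calibration(n)
    cv2.imwrite(f'pics/{n}5.png',cv2.resize(q[100:300,130:380,::-1],None,fx=3,fy=3))
    p=q.astype(int);m=((p[:,:,0]>130)&(p[:,:,1]<70)&(p[:,:,2]<70)).astype(np.uint8)
    k,l,st,ce=cv2.connectedComponentsWithStats(m)
    for i in range(1,k):
        if st[i,4]<6: continue
        v,u=np.nonzero(l==i);X=back(c,u,v,d[v,u]);print(n,st[i],np.median(X,0).round(1))
```

```text
6.0667 [ 521.28215276 -435.34522784  221.96199528] [ 0.28344878  0.24240167 -0.2717033 ] 0.6538315400179596
side [247   6  11   5  26] [ 665.4 -404.4  565.1]
side [281 150   5   4   9] [ 527.8 -337.6  140.3]
side [255 219   4   6  11] [476.5 -12.   54.3]
side [284 252  24  33 187] [ 440.3 -345.8 -258.4]
side [289 265   6   8  16] [ 480.9 -354.5 -313.5]
top [165  39  19  16 260] [671.7  -8.8 571.7]
top [433  43  24  16 292] [ 672.1 -414.2  571.6]
top [139  96  13  11  41] [777.7 187.   42.2]
top [331 184  16   5  62] [ 529.  -336.5  140.9]
top [203 205  15   5  49] [479.6  -8.1  56.8]
top [248 243   9   1   9] [ 390.9 -110.3 -800.1]
top [175 244   6   2   7] [ 376.   246.  -801.5]
top [188 245  11   5  21] [ 371.9  163.9 -798.2]
top [216 245  45   8 152] [ 364.9  -42.1 -800.7]
top [297 245   2   5   6] [ 377.9 -325.9 -799.5]
top [200 247   7   3   8] [ 363.6  121.6 -801.9]
top [254 246  86  11 234] [ 348.2 -290.6 -800.1]
top [281 247  15   3  24] [ 370.3 -281.4 -803.6]
top [102 248   4   4   7] [ 351.4  588.9 -798.9]
top [178 249  16   1  16] [ 357.7  203.4 -797.1]
top [ 37 252   6   
[... 6165 characters left out ...]
  11   3  18] [-183.8  892.8 -801.6]
top [433 365   7   1   7] [-146.3 -957.  -798.3]
top [454 369   9   1   9] [ -161.9 -1054.7  -799.1]
top [501 368   7   1   7] [ -154.6 -1264.3  -799.5]
top [  8 371  17   7  56] [-220.1  948.2 -801.4]
top [478 372  10   4  21] [ -182.2 -1165.4  -798.8]
top [493 372  10   2  12] [ -173.3 -1241.1  -799. ]
top [498 372  14   6  22] [ -186.9 -1276.   -798.2]
top [426 374   9   4  16] [-191.8 -927.3 -799.5]
top [436 375  15   7  40] [ -195.2 -1000.1  -799.8]
top [452 378  26   4  40] [ -204.2 -1088.1  -799.6]
top [490 378   9   5  26] [ -206.1 -1218.4  -798.9]
top [500 379  12   3  21] [ -208.5 -1266.2  -802.3]
top [423 380  13   3  17] [-216.7 -927.7 -800. ]
```

View pics/side5.png

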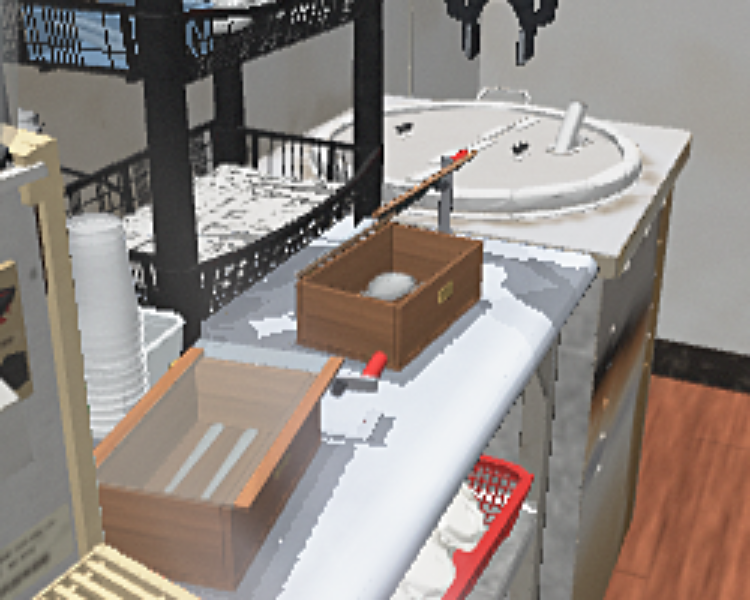

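View pics/top5.png

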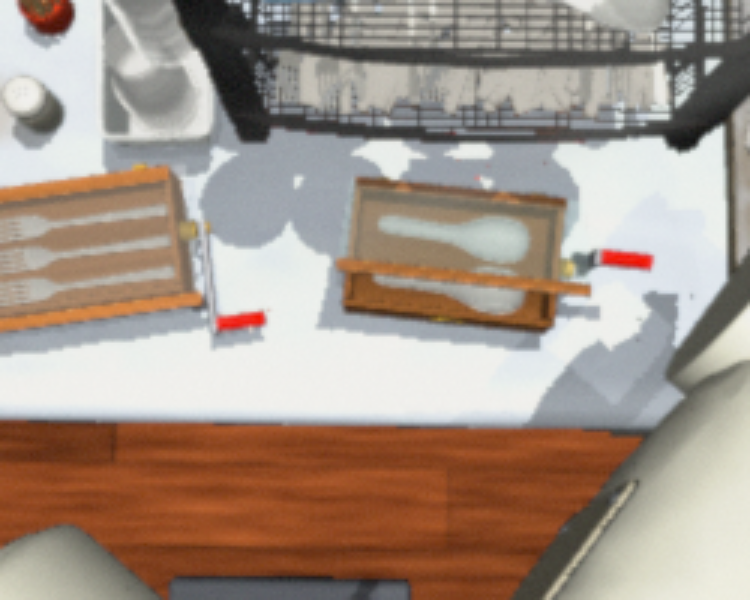

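The stay stands upright and free, with the grip at (529,-336.5) and its top at z 141 against the expected 142. The lid is open, the fork grip has moved about 1 mm (within measurement noise), and the gripper is clear with zero force.

```bash
python3 -c "
from rig import r
print(r.sense()['qvel'].round(3) if hasattr(r.sense()['qvel'],'round') else r.sense()['qvel']);print(r.sign_off())"
```

```text
[ 0.014 -0.007  0.007  0.    -0.001 -0.002]
the job is handed in; nothing more can be done
None
```

I swung the spoon chest's stay up by its red grip until it stood upright under the lid. Then I let go, backed the gripper away and handed the job in at about 6 s.

Last checks before handing in:
- **Stay:** the grip was 2 mm or so from straight above the pivot, with its top at z 141 mm (142 expected). That puts it at about 1.55 rad.
- **Lid:** it is held open in both camera views. I judged this by eye and did not measure the lid angle or its speed.
- **Fork chest:** its grip is within about 1 mm of where it started, and its lid is shut.
- **Robot:** it touches nothing, and the contact force reads about 0 N.

The first half of the swing ran slightly inside the grip's arc, and the force reached about 34 N. I corrected the path outward, and it was under 10 N before release.

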